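Lock the quarter-turn stud in the casing's access opening

TASK

Take the steel stud with the flat wing-shaped head out of the wooden hardware rack and stand it in the slot inside the casing's square opening. Push it in gently against the spring and turn it a quarter turn clockwise (seen from above) until it locks, then let go of it. Do not force it, and leave the other hardware where it is.

Things in the scene. Friction and masses are not known exactly. Their poses are not given: they have to be found in the camera images.
- stud_grip (a point): grip point of the loose steel stud (about 0.12 kg, 88.5 mm long, upright), on its axis in the flat wing head. The wing is 36 mm long (x), 11 mm thick (y), 40 mm tall: from 26 mm below this point to 14 mm above. z up; both ways round are alike. It starts hanging by its collar in one of the two end slots of the rack, wing along the slot
- stud: the same stud, same axes; origin at the middle of its underside, 74.5 mm below the grip point. From there up: crossbar along x, 32 mm long, 9 mm wide, 10.5 mm tall, underside rounded; shank 9 mm in diameter to 44.5 mm; collar 26 mm in diameter to 48.5 mm; then the wing
- port (a point): middle of the 46 mm square opening in the casing's top face, level with the face, 65 mm above the table. Sunk in it is a steel latch plate with a slot 37 mm long (along x) and 12 mm wide, centred under this point; x and -x are alike. The plate's top lies 0 to 20 mm below the face: it differs each time and is not measured
- casing: fixed aluminium casing, black top, 150 (x) x 130 x 65 mm, foot 166 x 146 mm; origin under its middle. In the latch, 14 mm under the plate's top, a plunger pushes up: 6.3 N at touch, 0.9 N more per mm, hard bottom at 9 mm (14.4 N). Pressed 5.5 mm or more (11.3 N) the crossbar can turn, clockwise from above only, a quarter turn to a solid stop
- rack: fixed wooden rack block, 190 x 50 x 52 mm, origin in the middle of its underside; three slots 36 x 13 mm, 48 mm deep, in a row along x at -58, 0 and +58 mm, their long way along x
- bolt: loose hex bolt with washer (26 mm wide, head top 57 mm above its lower end) hanging in the other end slot of the rack; origin at its lower end; leave it alone
- pin: loose round-headed pin (head 22 mm wide, 50.5 mm long) hanging in the middle slot of the rack; origin at its lower end; leave it alone
- bush: loose steel bush, 34 mm wide, 22 mm tall, standing on the bench between casing and rack; origin under its middle; leave it alone
- filter_cup: loose dark steel cup-shaped filter wrench, 72 mm wide, 36 mm tall, on the bench beyond casing and rack; origin under its middle; leave it alone
- lock_line (a point): point on the face at the opening's edge, 23 mm from its middle along the casing's y: the locked wing points to it. Locked, the crossbar has risen at least 4 mm from the turning depth into a notch under the plate, its top 5 mm below the plate's top, and the grip point is 39 to 59 mm above the face. Play about 7 degrees
There are look-alikes about, which are no part of the job. Leave any green look-alike of the stud alone.

How it is judged (in metres and radians):
On the way:
1. the stud stands upright in the latch slot, its crossbar along the slot (z of stud_grip in the frame of port below 0.062 m and horizontal distance between stud_grip and port below 0.01 m and angle between the x axis of stud_grip and the x axis of port, either way round below 0.25 rad and angle between stud_grip's own z axis and vertical below 0.2 rad), for 0.1 s.
At the end, for the whole second after the job is handed in: the stud is locked in the latch and held in it by the spring (over 8 N in all between stud and latch): upright within 7 degrees, within 10 mm of the middle of the opening, its wing within 8.5 degrees of square to the slot, its grip point 35 to 62 mm above the casing's face, at rest (z of stud_grip in the frame of port between 0.035 and 0.062 m and horizontal distance between stud_grip and port below 0.01 m and angle between the x axis of stud_grip and the y axis of port, either way round below 0.15 rad and angle between stud_grip's own z axis and vertical below 0.12 rad and contact force between stud and casing above 8 N and linear speed of stud below 0.01 m/s); the robot touches nothing.
It fails at once if the stud is forced: more than 35 N between it and the casing with its latch (contact force between stud and casing above 35 N).
It fails at once if other hardware is disturbed (bolt, pin, bush or filter cup moved by more than 20 mm) (distance of any of bolt, pin, bush, filter_cup from where it was at the start of the episode above 0.02 m).
It also fails if it takes over 64 s, if anything falls off the work surface, if the arm or the gripper's body presses on something with over 40 N, if the wrist force passes 120 N, or if a joint passes its speed limit or range.

ROBOT

A 6-joint arm with a two-finger parallel gripper is mounted at the origin on the work surface. World frame = base frame: x ahead of the robot, y to its left, z up, the work surface at z = 0. Lengths are in mm, angles in degrees, forces in N, time in s.
With the tool pointing down it reaches from about 375 to 900 mm from the base axis. Payload 3.1 kg.
Tool frame: the origin (TCP) lies between the finger pads; the fingertips stand 8 mm ahead of it and the grasp point (between the pads) lies 11 mm behind it (tcp_to_tips is the distance from the TCP to the fingertips, in mm); z points along the fingers, x is the direction in which the jaws open and shut, and the axes are right-handed (so a half turn about z gives the same grasp; the last joint's range is limited). The gripper opens to 85 mm and grips with 20 to 120 N. Pads are 22 mm wide; open, the fingers measure 114 mm over their backs; the gripper's body (76 mm by 85 mm) begins 54 mm behind the grasp point. The pads swing forward as they close: fully open they stand 13 mm farther back than shut.
Start: joints at [59.845, 30.224, 82.088, -0, 67.689, -10.227], TCP at [212.978, 587.569, 239.31] pointing down, gripper open.
Joint ranges: [-176.69, 176.69], [-43.24, 126.21], [12.49, 139.97], [-82, 262], [0, 151.66], [-163.58, 163.58]. Speed limits (degrees/s): [159.86, 159.86, 180, 180, 180, 180].

INTERFACE

Orientations are given as [roll, pitch, yaw] about the fixed x, y, z axes, in that order (R = Rz(yaw) Ry(pitch) Rx(roll)).
In Python, from workcell import get_state, capture, camera_model, close_job, tcp_to_tips gives the robot as it stands.
- The arm moves only by the tool carry_out, never from a script. Its argument "increments" is text: rows parted by semicolons, each of 6 numbers parted by spaces: the shift along the tool's x, y, z scaled (see below), then the turn, a rotation vector about the tool's x, y, z scaled (see below). A call has 1 to 8 rows; each row is the pose to reach, as a shift and turn from the pose measured when the call began, along the tool's axes at that moment, turning the shorter way round; what a row does not reach only later rows make up. The controller multiplies each number of a shift by 0.15 m and each number of a turn by pi rad. A row lasts 1/12 s, in which the tool goes at most 41.7 mm and 7.16 degrees, less where a joint would pass 70% of its speed; a pose out of reach is approached as far as the arm can. A call with a number of a shift or a turn outside -1 to 1 is refused whole. A call with a gripper value outside its range is refused whole. "hand" is the opening, from 0 (shut) to 1 (fully open), set as the call begins (left out, the last holds). The fingers move at their own pace and stop on an object; "grip_force" is the grip in N (left out, the last holds). Time passes only in rows, so rows that repeat a pose let the fingers close. It gives the time, the measured TCP pose, the force and the opening at its end, in the units of the state.
- get_state(): the state, without advancing time (a new reading comes with each control period).
- capture(name): name is "scene" or "side" or "wrist"; returns (picture, depth): 400x640x3 uint8, red, green, blue; 400x640 float32, mm along the optical axis (not along the pixel's ray), 0 where there is no reading.
- camera_model(name): a dict with "fx", "fy", "cx", "cy" (pixels), "dist_coeffs" ([k1, k2, p1, p2, k3] as OpenCV has them; the pictures are not rectified), "pose" (4x4, takes a point from camera to world coordinates). Camera axes: x right, y down, z forward; pixel columns grow to the right and rows downward; lengths in mm; the calibration is good to about 2 mm. A picture is of the moment at which its call begins: read the wrist's pose just before it. camera_model takes no time and is no camera call; for the wrist camera it gives the pose at the moment of the call.
- close_job(): hands the job in, once; it reports no verdict.
The state is a dict: "clock": time; "q": joint angles; "joint_velocities": joint speeds; "tau": joint torques, N m; "eef_pos": TCP position; "tool_rot": TCP orientation; "wrist_force": force on the tool from outside, world axes, zero at the start; "torque": the same for the moment, N m; "finger_gap": finger opening in mm.
Only numpy, scipy, OpenCV 4.12 (cv2) and the standard library are available. Lean on these libraries where they do the work, as an engineer would, in place of code of your own. Each camera call takes 0.05 s, during which the arm holds its last target.

## Working session

There is one attempt and no reset: what is moved stays moved. The work goes in short steps, Python scripts to look and compute and a tool call to move; the robot and the scene stay as the last step left them, time stands still between calls to the robot, and variables do not carry over. Pictures are saved under pics/ and viewed, and the job is handed in when it is done.

Besides the shell and the picture viewer there is one more tool, called after "Request:" by a JSON object that holds its "method" and its "body", one argument or row to a line. carry_out: Moves the arm, as the interface text tells. Shifts and turns lie within -1 to 1; 1 stands for 0.15 m of shift or pi rad of turn. Its arguments: {"type":"object","properties":{"increments":{"type":"string"},"hand":{"type":"number"},"grip_force":{"type":"number"}},"required":["increments"]}

```bash
ls; mkdir -p pics
python3 - <<'E'
from workcell import *
import cv2
print(get_state())
for n in ["scene","side","wrist"]:
    p,d=capture(n); cv2.imwrite(f"pics/{n}0.png",p[:,:,::-1])
    import numpy as np; np.save(f"{n}0.npy",d)
    m=camera_model(n); print(n,m)
E
```

```text
pics
{'clock': 0.0, 'q': array([ 5.98452537e+01,  3.02790959e+01,  8.21566229e+01, -1.56159022e-03,
        6.76904623e+01, -1.02277399e+01]), 'joint_velocities': array([ 0.0290978 , -0.01760163,  0.08028345,  0.09213911,  0.05109102,
       -0.0618009 ]), 'tau': array([ 7.39064162e-04, -4.42338717e+01, -1.78026634e+01, -2.50006462e-05,
        8.35172483e-03, -6.43607876e-06]), 'eef_pos': array([212.63698729, 586.96420566, 238.3309078 ]), 'tool_rot': array([-1.79979016e+02,  1.24432335e-01,  7.00736108e+01]), 'wrist_force': array([ 0.36068708, -0.12299488, -0.18022011]), 'torque': array([-0.01621765,  0.01659169, -0.03327555]), 'finger_gap': 85.09434602881701}
scene {'fx': 509.27226136208446, 'fy': 509.27226136208446, 'cx': 313.23281022290007, 'cy': 193.8416777083282, 'dist_coeffs': array([-0.14806529,  0.        ,  0.        ,  0.        ,  0.        ]), 'pose': array([[ 7.07541133e-01,  4.06497516e-01, -5.78053038e-01,
         1.08145076e+03],
       [ 7.06362057e-01, -4.31049312e-01,  5.61470512e-01,
        -5.00136647e+02],
       [-2.09329962e-02, -8.05578215e-01, -5.92119540
[... 502 characters left out ...]
02, -7.05717386e-01, -7.08252306e-01,
         5.80059748e+02],
       [ 0.00000000e+00,  0.00000000e+00,  0.00000000e+00,
         1.00000000e+00]])}
wrist {'fx': 311.64989842655575, 'fy': 311.64989842655575, 'cx': 323.23357276004657, 'cy': 194.89538428952247, 'dist_coeffs': array([-0.04215403,  0.        ,  0.        ,  0.        ,  0.        ]), 'pose': array([[ 3.39897075e-01,  8.94852499e-01,  2.89325047e-01,
         1.39510852e+02],
       [ 9.40460616e-01, -3.22773833e-01, -1.06540522e-01,
         6.15373553e+02],
       [-1.95149820e-03,  3.08311624e-01, -9.51283414e-01,
         3.72276857e+02],
       [ 0.00000000e+00,  0.00000000e+00,  0.00000000e+00,
         1.00000000e+00]])}
```

View pics/scene0.png

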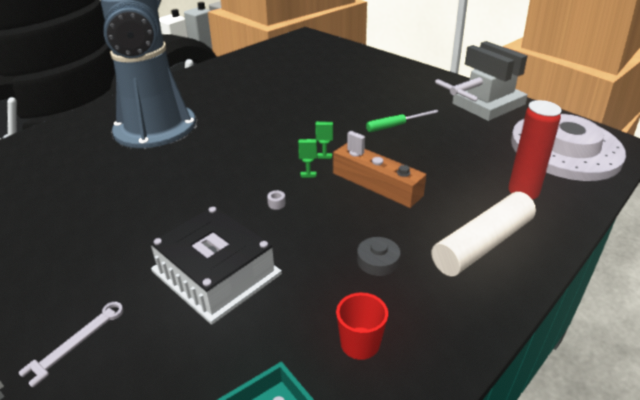

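View pics/side0.png

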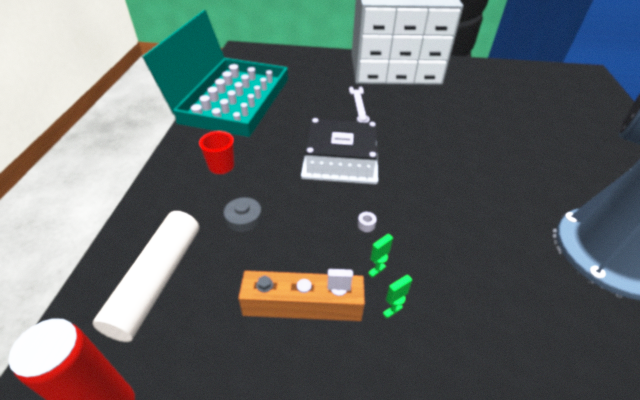

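View pics/wrist0.png

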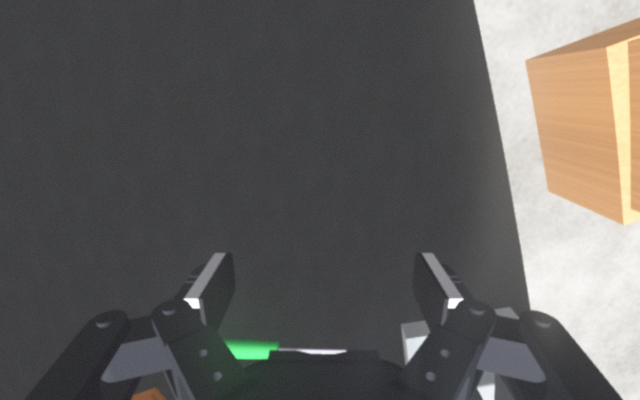

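The steel stud is in the rack's end slot nearest the base, at scene (356,143) and side (340,280). The green look-alikes are at scene (308,158) and (325,140). The casing is at scene (213,245) and side (342,138). I'll enlarge those areas and measure them.

```bash
cat > h.py <<'E'
import numpy as np, cv2
from workcell import *
def ray(m,uv):
    K=np.array([[m["fx"],0,m["cx"]],[0,m["fy"],m["cy"]],[0,0,1]])
    uv=np.array(uv,float).reshape(-1,1,2)
    p=cv2.undistortPoints(uv,K,np.array(m["dist_coeffs"])).reshape(-1,2)
    d=np.c_[p,np.ones(len(p))]@m["pose"][:3,:3].T
    return m["pose"][:3,3],d
def onplane(m,uv,z):
    o,d=ray(m,uv); t=(z-o[2])/d[:,2]
    return o+d*t[:,None]
def proj(m,P):
    P=np.array(P,float).reshape(-1,3); T=np.linalg.inv(m["pose"])
    K=np.array([[m["fx"],0,m["cx"]],[0,m["fy"],m["cy"]],[0,0,1]])
    r,_=cv2.Rodrigues(T[:3,:3])
    return cv2.projectPoints(P,r,T[:3,3],K,np.array(m["dist_coeffs"]))[0].reshape(-1,2)
def tri(ma,a,mb,b):
    o1,d1=ray(ma,a);o2,d2=ray(mb,b);out=[]
    for x,y in zip(d1,d2):
        A=np.c_[x,-y];s=np.linalg.lstsq(A,o2-o1,rcond=None)[0]
        out.append(np.r_[(o1+x*s[0]+o2+y*s[1])/2,np.linalg.norm(o1+x*s[0]-o2-y*s[1])])
    return np.array(out)
def crop(src,dst,x0,y0,x1,y1,k):
    i=cv2.imread(src)[y0:y1,x0:x1]; i=cv2.resize(i,None,fx=k,fy=k,interpolation=cv2.INTER_CUBIC)
    cv2.imwrite(dst,i)
E
python3 - <<'E'
from h import *
crop("pics/side0.png","pics/s_rack.png",225,220,425,330,4)
crop("pics/side0.png","pics/s_cas.png",290,105,390,190,7)
crop("pics/scene0.png","pics/c_rack.png",290,110,440,210,5)
crop("pics/scene0.png","pics/c_cas.png",145,200,285,320,5)
E
```

```text
(no output)
```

View pics/s_rack.png

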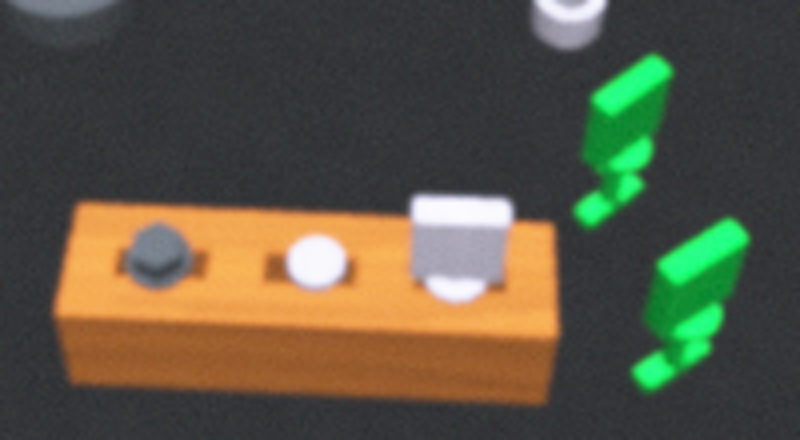

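View pics/s_cas.png

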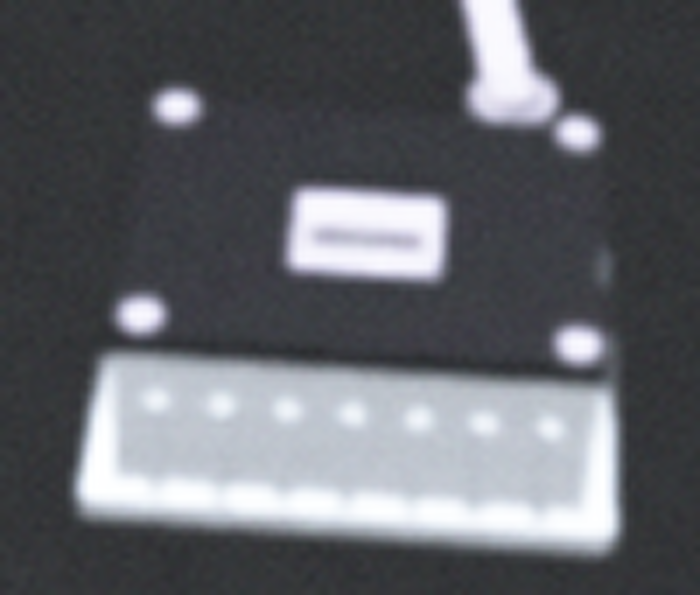

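View pics/c_rack.png

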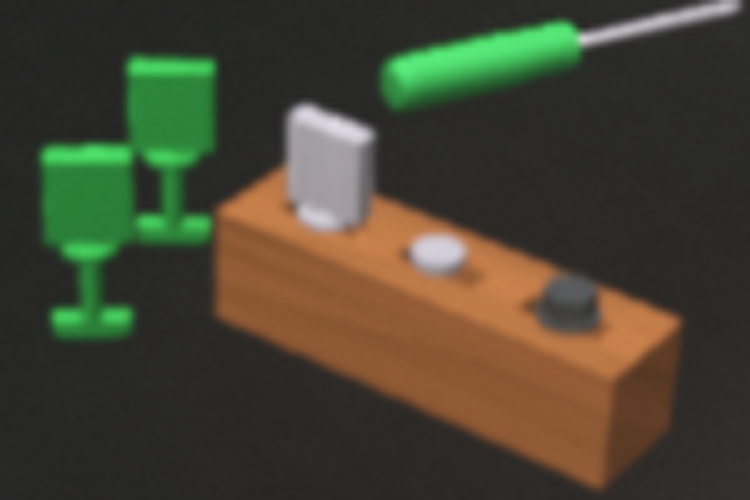

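View pics/c_cas.png

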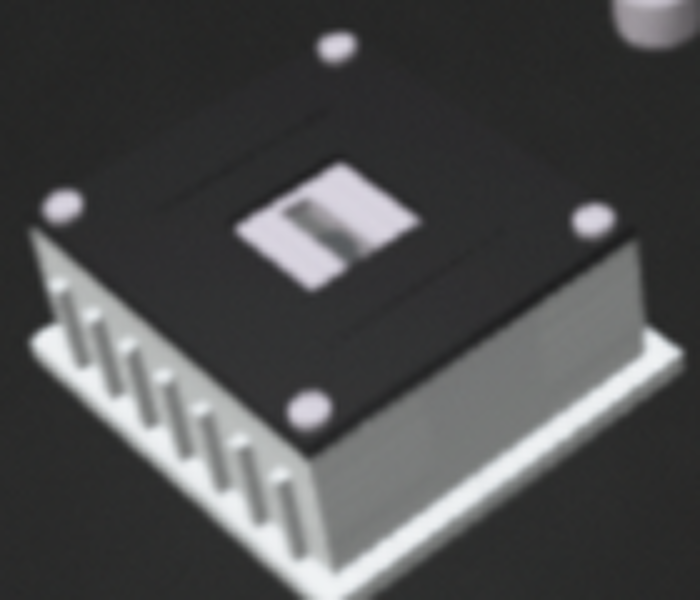

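Run:
```python
from h import *
np.set_printoptions(precision=1,suppress=True)
S=camera_model("side");C=camera_model("scene")
s=lambda a:np.array([225,220])+np.array(a)/4-.375
c=lambda a:np.array([290,110])+np.array(a)/5-.4
def rep(n,P):
    c0=P.mean(0); print(n,c0,"sides",[np.linalg.norm(P[i]-P[(i+1)%4]).round(1) for i in range(4)],"yaws",[np.degrees(np.arctan2(*(P[(i+1)%4]-P[i])[[1,0]])).round(1) for i in range(4)])
rs=onplane(S,s([(78,203),(555,223),(557,337),(56,316)]),52);rep("rack side",rs)
rc=onplane(C,c([(682,322),(285,165),(217,210),(613,380)]),52);rep("rack scene",rc)
ws=onplane(S,s([(412,197),(512,200),(512,228),(412,224)]),96);rep("wing side",ws)
wc=onplane(C,c([(373,131),(302,104),(287,112),(362,140)]),96);rep("wing scene",wc)
# screws
sc=lambda a:np.array([290,105])+np.array(a)/7-.43
cc=lambda a:np.array([145,200])+np.array(a)/5-.4
a=sc([(177,107),(578,133),(579,345),(141,315)]); b=cc([(593,220),(337,46),(62,206),(309,411)])
print(tri(S,a,C,b)); t=tri(S,a,C,b); rep("cas tri",t[:,:3])
rep("cas s",onplane(S,a,67)); rep("cas c",onplane(C,b,67))
# opening
os=sc([(293,184),(449,194),(444,281),(287,270)]); rep("open s",onplane(S,os,65))
oc=cc([(420,220),(340,161),(234,230),(313,292)]); rep("open c",onplane(C,oc,65))
d=np.load("side0.npy");
for n,m,uv,d in (("s",S,sc([(320,205),(420,210),(320,262),(420,268),(250,240),(500,240)]),np.load("side0.npy")),("c",C,cc([(345,190),(390,215),(270,235),(310,270),(200,230),(400,330)]),np.load("scene0.npy"))):
    o,dr=ray(m,uv)
    for (u,v),r in zip(uv,dr): print(n,(o+r*d[int(round(v)),int(round(u))]))
# slot ends
print("slot s",onplane(S,sc([(312,235),(420,241)]),60),"slot c",onplane(C,cc([(292,208),(360,255)]),60))
```

```text
rack side [565.  182.8  52. ] sides [np.float64(191.6), np.float64(51.0), np.float64(189.6), np.float64(51.2)] yaws [np.float64(-175.6), np.float64(92.9), np.float64(4.4), np.float64(-84.8)]
rack scene [564.4 182.7  52. ] sides [np.float64(190.8), np.float64(46.2), np.float64(190.1), np.float64(49.9)] yaws [np.float64(-174.9), np.float64(-85.3), np.float64(4.0), np.float64(93.9)]
wing side [508.7 179.9  96. ] sides [np.float64(37.1), np.float64(12.3), np.float64(36.6), np.float64(11.9)] yaws [np.float64(-174.8), np.float64(93.2), np.float64(4.6), np.float64(-84.2)]
wing scene [507.3 180.   96. ] sides [np.float64(35.1), np.float64(9.0), np.float64(36.7), np.float64(8.5)] yaws [np.float64(-175.3), np.float64(-90.3), np.float64(5.5), np.float64(99.7)]
[[ 607.9 -170.6  108.1   42.1]
 [ 485.4 -171.5  109.    37.9]
 [ 444.3 -232.6   20.7   44.8]
 [ 588.1 -226.5   22.1   49.7]]
cas tri [ 531.4 -200.3   65. ] sides [np.float64(122.4), np.float64(115.0), np.float64(143.9), np.float64(104.5)] yaws [np.float64(-179.6), np.float64(-124.0), np.float64(2.4), np.float64(70.5)]
cas s [ 532.4 -200.7
[... 453 characters left out ...]
, np.float64(45.9)] yaws [np.float64(-178.3), np.float64(91.2), np.float64(1.3), np.float64(-86.9)]
open c [ 534.7 -200.3   65. ] sides [np.float64(42.2), np.float64(44.1), np.float64(41.8), np.float64(43.8)] yaws [np.float64(-179.1), np.float64(-86.2), np.float64(1.4), np.float64(93.4)]
s [ 548.8 -217.1   59.6]
s [ 516.6 -216.5   61.3]
s [ 546.  -183.6   61.9]
s [ 514.7 -187.9   59.6]
s [ 568.5 -187.    65.6]
s [ 490.5 -198.9   64.9]
c [ 521.1 -183.9   61.1]
c [ 542.5 -181.6   62. ]
c [ 521.3 -213.8   61. ]
c [ 544.4 -214.6   61.3]
c [ 507.2 -230.5   65. ]
c [ 591.3 -213.8   66.6]
slot s [[ 549.9 -200.    60. ]
 [ 515.6 -201.6   60. ]] slot c [[ 514.7 -200.7   60. ]
 [ 548.9 -198.6   60. ]]
```

Both views agree to within about 2 mm:

| Item | Position (x, y) | Yaw | Height |
|---|---|---|---|
| Stud | about (508, 180) | 4.5° | wing top at 96 mm |
| Port | about (532, −200) | 1.5° | latch plate top at about 61 mm |

The grey wing in the slot fits the description: it's steel and hangs in an end slot of the rack. The two green ones standing on the bench are the decoys. Next I'll move above the stud.

```bash
cat >> h.py <<'E'
from scipy.spatial.transform import Rotation as Ro
def inc(xyz,yaw,nolimit=True):
    s=get_state(); R=Ro.from_euler('xyz',s['tool_rot'],degrees=True)
    T=Ro.from_euler('xyz',[180,0,yaw],degrees=True)
    d=R.inv().apply(np.array(xyz)-s['eef_pos'])/150
    w=(R.inv()*T).as_rotvec()/np.pi
    print("t",round(s['clock'],2),"pos",s['eef_pos'].round(1),"rot",s['tool_rot'].round(1),"F",s['wrist_force'].round(1),"gap",round(s['finger_gap'],1))
    print("inc",d.round(4),w.round(4))
E
python3 -c "
from h import *
inc([508,180,210],94.5); print(tcp_to_tips)
S=camera_model('side')
print(onplane(S,[(375,273),(388,314),(391,240),(408,280)],0))"
```

```text
t 0.15 pos [212.7 587.1 238.6] rot [-1.80e+02  1.00e-01  7.01e+01] F [-0.6  0.1  0.3] gap 85.5
inc [-1.8804  2.7759  0.1926] [-0.0002  0.0005 -0.1357]
8.0
[[447.32120519 106.39968482   0.        ]
 [425.124415   183.48196031   0.        ]
 [418.12935742  27.14194182   0.        ]
 [389.83741609 113.65176176   0.        ]]
```

Request:
{"method": "carry_out", "body": {
  "increments": "-0.17 0.25 0.02 0 0 -0.03;-0.34 0.5 0.03 0 0 -0.06;-0.5 0.75 0.05 0 0 -0.09;-0.68 1 0.06 0 0 -0.1357;-0.68 1 0.06 0 0 -0.1357",
  "hand": 1,
  "grip_force": 60
}}

```text
clock: 0.57
eef_pos: [320.5, 436.6, 229.1]
tool_rot: [-179.9, 0.2, 94.6]
wrist_force: [-1.3, 0.3, -0.5]
finger_gap: 85.4
```

```bash
python3 -c "
from h import *
inc([508,180,210],94.5)"
```

```text
t 0.57 pos [320.5 436.6 229.1] rot [-179.9    0.2   94.6] F [-1.3  0.3 -0.5] gap 85.4
inc [-1.8054  1.1083  0.1326] [-0.0005  0.0012  0.0007]
```

Request:
{"method": "carry_out", "body": {
  "increments": "-0.25 0.16 0.02 0 0 0;-0.5 0.31 0.04 0 0 0;-0.75 0.46 0.06 0 0 0;-0.92 0.56 0.07 0 0 0;-0.92 0.56 0.07 0 0 0"
}}

```text
clock: 0.98
eef_pos: [419.6, 300.7, 218.6]
tool_rot: [-180.0, 0.4, 94.2]
wrist_force: [0.5, 0.7, -0.1]
finger_gap: 85.1
```

```bash
python3 -c "
from h import *
inc([508,180,210],94.5)"
```

```text
t 0.98 pos [419.6 300.7 218.6] rot [-180.     0.4   94.2] F [ 0.5  0.7 -0.1] gap 85.1
inc [-0.8452  0.5286  0.0627] [-0.      0.002  -0.0015]
```

Request:
{"method": "carry_out", "body": {
  "increments": "-0.25 0.16 0.02 0 0.002 -0.0015;-0.5 0.31 0.04 0 0.002 -0.0015;-0.7 0.44 0.06 0 0.002 -0.0015;-0.845 0.529 0.063 0 0.002 -0.0015;-0.845 0.529 0.063 0 0.002 -0.0015;-0.845 0.529 0.063 0 0.002 -0.0015;-0.845 0.529 0.063 0 0.002 -0.0015"
}}

```text
clock: 1.57
eef_pos: [507.2, 180.5, 209.6]
tool_rot: [-179.9, -0.0, 94.5]
wrist_force: [-0.1, -0.0, -0.6]
finger_gap: 85.8
```

```bash
python3 -c "
from h import *
inc([508,180,210],94.5)
m=camera_model('wrist')
p,d=capture('wrist'); cv2.imwrite('pics/w1.png',p[:,:,::-1]); np.savez('w1.npz',d=d,pose=m['pose'])
print(proj(m,[[508,180,96],[508,180,82]]))
"
```

```text
t 1.57 pos [507.2 180.5 209.6] rot [-179.9   -0.    94.5] F [-0.1 -0.  -0.6] gap 85.8
inc [-0.0037  0.0053 -0.0025] [-0.0005 -0.0001 -0.0001]
[[321.31262519 193.45915608]
 [321.40579195 188.62388183]]
```

View pics/w1.png

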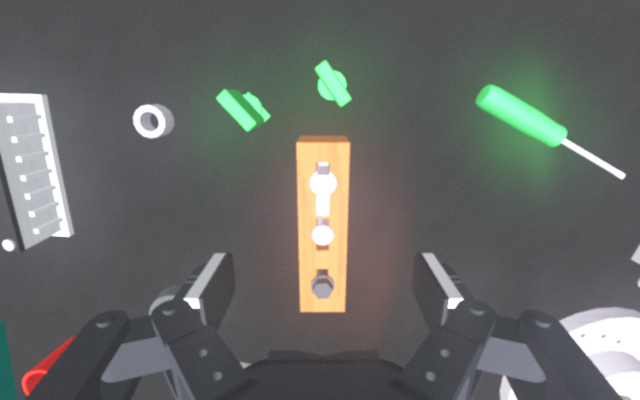

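```bash
python3 -c "
from h import *
crop('pics/w1.png','pics/w1c.png',285,130,360,230,6)"
```

```text
(no output)
```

View pics/w1c.png

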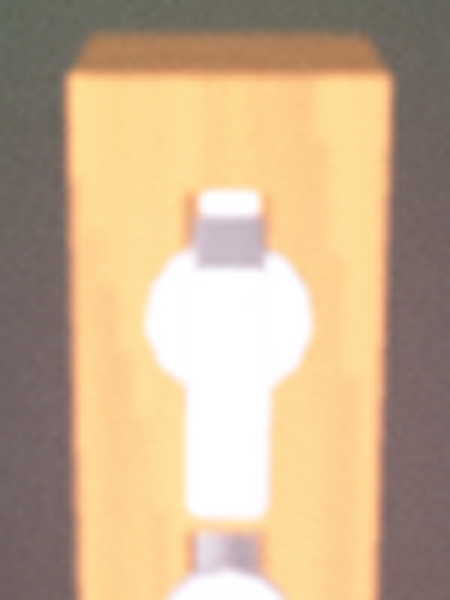

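```bash
python3 -c "
from h import *
m=camera_model('wrist'); m['pose']=np.load('w1.npz')['pose']
f=lambda a:np.array([285,130])+np.array(a)/6-.42
P=onplane(m,f([(193,268),(268,268),(269,518),(186,518)]),96);print(P.round(1),P.mean(0).round(1))
d=P[2]+P[3]-P[0]-P[1];print(np.degrees(np.arctan2(d[1],d[0])))
print(onplane(m,f([(67,72),(392,72)]),52))
d=np.load('w1.npz')['d'];print(d[190:210:4,322], m['pose'][:3,3])
inc([507.5,180,71],94.5)
"
```

```text
[[491.9 175.   96. ]
 [491.1 185.2  96. ]
 [527.5 188.4  96. ]
 [528.4 176.7  96. ]] [509.7 181.3  96. ]
3.84795133558123
[[473.21252511 153.13573827  52.        ]
 [469.22415882 203.49494485  52.        ]]
[259.26172 260.64786 261.25732 263.91138 264.9924 ] [429.59094241 175.38347356 343.45514682]
t 1.62 pos [506.8 181.  209.7] rot [-179.9   -0.    94.5] F [-0.5  0.4 -0.3] gap 85.2
inc [-0.007   0.0053  0.9246] [-0.0005 -0.0001  0.0003]
```

Request:
{"method": "carry_out", "body": {
  "increments": "-0.003 0.01 0.2 0 0 0;-0.003 0.012 0.4 0 0 0;-0.003 0.012 0.6 0 0 0;-0.003 0.012 0.78 0 0 0;-0.003 0.012 0.88 0 0 0;-0.003 0.012 0.925 0 0 0;-0.003 0.012 0.925 0 0 0;-0.003 0.012 0.925 0 0 0"
}}

```text
clock: 2.28
eef_pos: [508.3, 181.7, 71.4]
tool_rot: [-179.9, -0.0, 94.6]
wrist_force: [-0.5, 0.5, 0.0]
finger_gap: 85.0
```

Request:
{"method": "carry_out", "body": {
  "increments": "0 0 0 0 0 0;0 0 0 0 0 0;0 0 0 0 0 0;0 0 0 0 0 0;0 0 0 0 0 0;0 0 0 0 0 0;0 0 0 0 0 0;0 0 0 0 0 0",
  "hand": 0,
  "grip_force": 60
}}

```text
clock: 2.95
eef_pos: [508.5, 181.5, 71.8]
tool_rot: [-180.0, -0.0, 94.6]
wrist_force: [-0.9, -1.3, 4.1]
finger_gap: 10.3
```

```bash
python3 -c "
from h import *
inc([508,180.3,71],94.5)
print(get_state()['torque'])
m=camera_model('wrist')
p,d=capture('wrist'); cv2.imwrite('pics/w2.png',p[:,:,::-1])"
```

```text
t 2.95 pos [508.5 181.5  71.8] rot [-180.    -0.    94.6] F [-0.9 -1.3  4.1] gap 10.3
inc [-0.008  -0.0038  0.0052] [-0.0002 -0.0001  0.0007]
[-0.07620393  0.12820289  0.0293944 ]
```

View pics/w2.png

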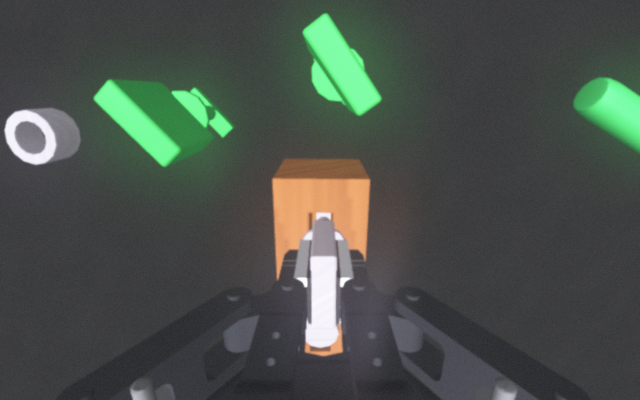

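The wing is between the pads, with the gap at 10.3 mm and the wing at about (323,290) in the wrist view. Lifting.

Request:
{"method": "carry_out", "body": {
  "increments": "0 0 -0.1 0 0 0;0 0 -0.25 0 0 0;0 0 -0.42 0 0 0;0 0 -0.6 0 0 0;0 0 -0.75 0 0 0;0 0 -0.8 0 0 0;0 0 -0.8 0 0 0"
}}

```text
clock: 3.58
eef_pos: [509.6, 181.7, 193.3]
tool_rot: [179.8, -0.0, 94.6]
wrist_force: [0.1, -0.5, -1.3]
finger_gap: 10.4
```

```bash
python3 -c "
from h import *
inc([532.2,-200,190],91.5)
m=camera_model('wrist')
p,d=capture('wrist'); cv2.imwrite('pics/w3.png',p[:,:,::-1])
p,d=capture('side'); cv2.imwrite('pics/s3.png',p[:,:,::-1])"
```

```text
t 3.58 pos [509.6 181.7 193.3] rot [179.8  -0.   94.6] F [ 0.1 -0.5 -1.3] gap 10.4
inc [-2.5488 -0.0558  0.0203] [ 0.0011 -0.0002  0.0174]
```

View pics/s3.png

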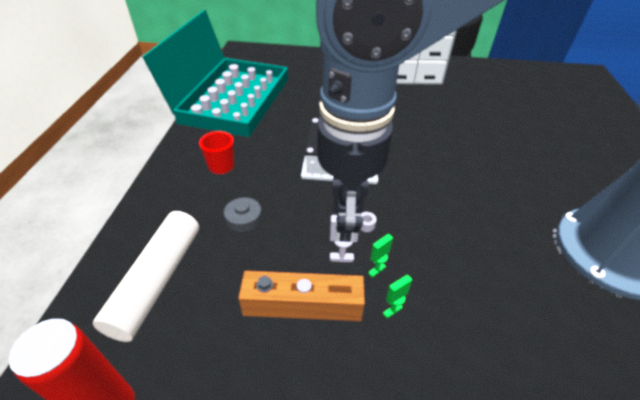

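The stud is out of the rack, with its crossbar visible at side (342,257) and the end slot empty. Next I'll carry it over to the port.

Request:
{"method": "carry_out", "body": {
  "increments": "-0.15 0 0 0 0 0.003;-0.36 -0.01 0 0 0 0.006;-0.58 -0.015 0.01 0 0 0.01;-0.8 -0.02 0.01 0 0 0.012;-1 -0.022 0.01 0 0 0.015;-1 -0.022 0.01 0 0 0.0174"
}}

```text
clock: 4.18
eef_pos: [516.5, 27.0, 187.1]
tool_rot: [-179.7, 0.1, 91.2]
wrist_force: [0.2, -0.1, -2.0]
finger_gap: 10.2
```

Request:
{"method": "carry_out", "body": {
  "increments": "-0.22 -0.01 0 0 0 0;-0.45 -0.01 0 0 0 0;-0.68 -0.015 0.01 0 0 0;-0.88 -0.02 0.01 0 0 0;-1 -0.022 0.01 0 0 0;-1 -0.022 0.01 0 0 0"
}}

```text
clock: 4.68
eef_pos: [516.2, -126.3, 183.9]
tool_rot: [-179.6, 0.1, 91.0]
wrist_force: [-0.8, 1.1, -1.0]
finger_gap: 10.2
```

```bash
python3 -c "
from h import *
inc([532.2,-200,190],91.5)"
```

```text
t 4.68 pos [ 516.2 -126.3  183.9] rot [-1.796e+02  1.000e-01  9.100e+01] F [-0.8  1.1 -1. ] gap 10.2
inc [-0.4932  0.0982 -0.0402] [-0.0023  0.0006 -0.0029]
```

Request:
{"method": "carry_out", "body": {
  "increments": "-0.15 0.03 -0.01 -0.0023 0.0006 -0.0029;-0.3 0.06 -0.02 -0.0023 0.0006 -0.0029;-0.43 0.09 -0.03 -0.0023 0.0006 -0.0029;-0.493 0.098 -0.04 -0.0023 0.0006 -0.0029;-0.493 0.098 -0.04 -0.0023 0.0006 -0.0029;-0.493 0.098 -0.04 -0.0023 0.0006 -0.0029;-0.493 0.098 -0.04 -0.0023 0.0006 -0.0029"
}}

```text
clock: 5.27
eef_pos: [531.2, -198.0, 189.1]
tool_rot: [-179.9, -0.1, 91.5]
wrist_force: [0.3, 0.1, -1.8]
finger_gap: 10.4
```

```bash
python3 -c "
from h import *
inc([532.2,-200,170],91.5)
m=camera_model('wrist')
for n in ['wrist','scene','side']:
  p,d=capture(n); cv2.imwrite('pics/%s4.png'%n,p[:,:,::-1])
np.save('w4pose.npy',m['pose'])
crop('pics/scene4.png','pics/c4c.png',140,130,300,310,4)
crop('pics/side4.png','pics/s4c.png',270,60,410,200,5)
"
```

```text
t 5.27 pos [ 531.2 -198.   189.1] rot [-1.799e+02 -1.000e-01  9.150e+01] F [ 0.3  0.1 -1.8] gap 10.4
inc [-0.0141  0.0069  0.1275] [-0.0008 -0.0008  0.0002]
```

View pics/wrist4.png

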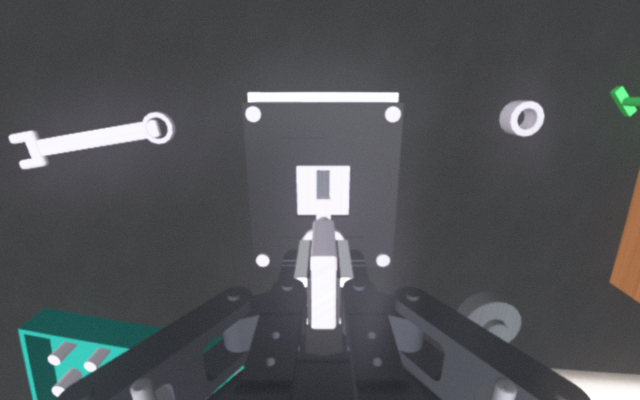

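View pics/c4c.png

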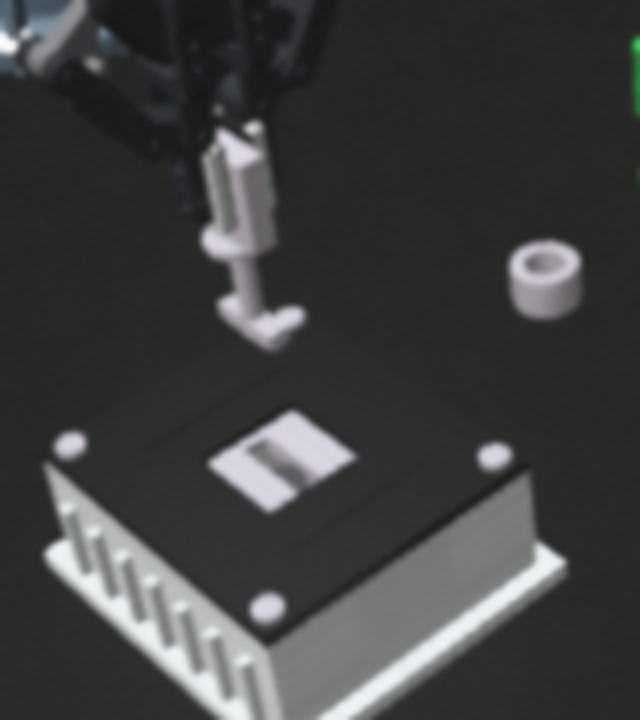

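View pics/s4c.png

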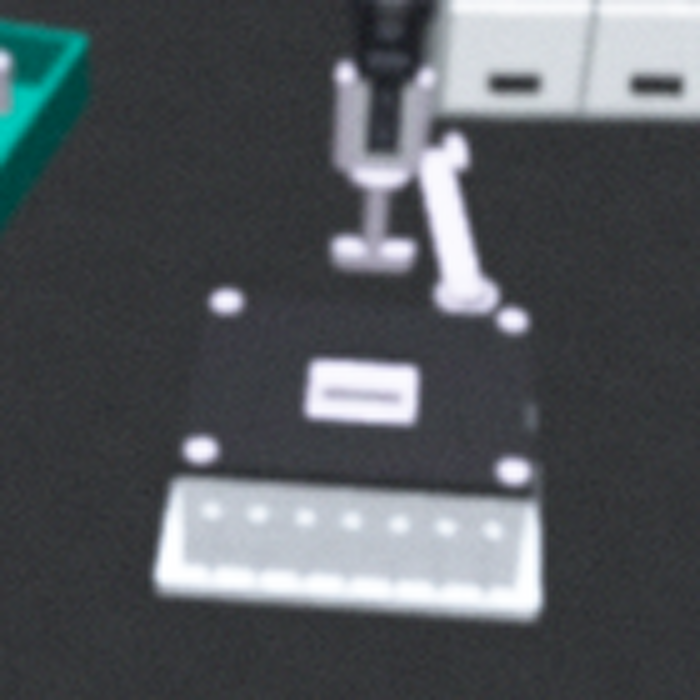

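Run:
```python
from h import *
i=cv2.imread('pics/wrist4.png'); g=cv2.cvtColor(i,cv2.COLOR_BGR2GRAY)
m=camera_model('wrist'); m['pose']=np.load('w4pose.npy')
_,b=cv2.threshold(g,150,255,0)
n,l,st,ce=cv2.connectedComponentsWithStats(b)
for k in range(1,n):
    if st[k,4]>50 and 230<ce[k,0]<410 and ce[k,1]<340: print(st[k],ce[k].round(1))
crop('pics/wrist4.png','pics/w4c.png',285,155,365,255,6)
crop('pics/wrist4.png','pics/w4d.png',285,200,365,340,4)
s=onplane(m,[(253,114),(392.5,114),(262.5,260.5),(383,260.5)],67);print(s.round(1),s.mean(0).round(1))
```

```text
[ 247   92  152   11 1626] [323.6  96.9]
[245 106  16  17 212] [252.6 113.6]
[385 106  16  17 223] [392.4 113.9]
[ 295  165   58  164 6176] [322.8 238.8]
[256 254  14  13 146] [262.4 260.1]
[376 254  14  13 152] [382.6 260. ]
[[ 469.4 -254.5   67. ]
 [ 466.3 -142.9   67. ]
 [ 601.3 -251.1   67. ]
 [ 598.3 -139.1   67. ]] [ 533.8 -196.9   67. ]
```

View pics/w4c.png

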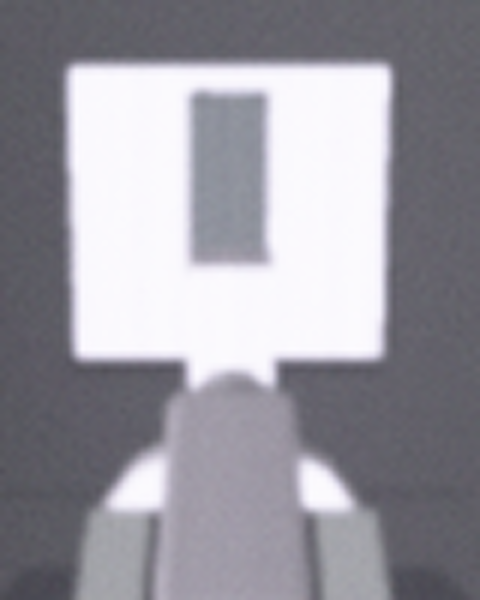

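View pics/w4d.png

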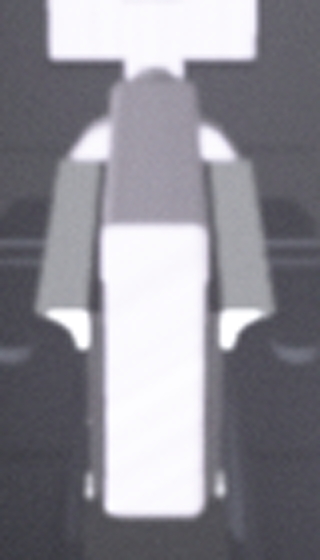

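Run:
```python
from h import *
np.set_printoptions(precision=1,suppress=True)
m=camera_model('wrist'); m['pose']=np.load('w4pose.npy')
f=lambda a:np.array([285,155])+np.array(a)/6-.42
g=lambda a:np.array([285,200])+np.array(a)/4-.38
P=onplane(m,f([(67,63),(391,63),(384,360),(75,360)]),65);print("opening",P,P.mean(0))
P=onplane(m,f([(190,92),(269,92),(270,264),(189,264)]),61);print("slot",P)
P=onplane(m,g([(100,224),(208,224),(206,517),(104,517)]),214.1);print("wing",P,P.mean(0)); print(m['pose'][:3,3])
# stud in the two fixed views
S=camera_model('side');C=camera_model('scene')
cs=lambda a:np.array([270,60])+np.array(a)/5-.4
cc=lambda a:np.array([140,130])+np.array(a)/4-.38
# crossbar ends: side underside corners; shank/collar centre
print("collar-bottom/shank",tri(S,cs([(375,187)]),C,cc([(241,253)])))
print("slot side",onplane(S,cs([(322,393),(402,398)]),61)," scene",onplane(C,cc([(256,441),(306,487)]),58))
b=cs([(228,301),(514,320),(514,471),(201,450)]);P=onplane(S,b,67);print(P.mean(0))
```

```text
opening [[ 510.6 -220.4   65. ]
 [ 509.4 -174.8   65. ]
 [ 554.2 -173.4   65. ]
 [ 555.4 -219.1   65. ]] [ 532.4 -196.9   65. ]
slot [[ 515.3 -203.    61. ]
 [ 515.  -191.7   61. ]
 [ 541.  -190.7   61. ]
 [ 541.3 -202.6   61. ]]
wing [[ 513.6 -202.7  214.1]
 [ 513.4 -192.1  214.1]
 [ 548.8 -190.9  214.1]
 [ 549.1 -201.8  214.1]] [ 531.2 -196.9  214.1]
[ 453.5 -199.3  323. ]
collar-bottom/shank [[ 532.7 -199.3  164.8    0.9]]
slot side [[ 550.1 -198.4   61. ]
 [ 514.6 -199.6   61. ]]  scene [[ 510.6 -197.    58. ]
 [ 547.8 -199.1   58. ]]
[ 531.9 -200.8   67. ]
```

Request:
{"method": "carry_out", "body": {
  "increments": "-0.002 0.007 0.1 -0.0008 -0.0008 0;-0.002 0.007 0.2 -0.0008 -0.0008 0;-0.002 0.007 0.3 -0.0008 -0.0008 0;-0.002 0.007 0.347 -0.0008 -0.0008 0;-0.002 0.007 0.347 -0.0008 -0.0008 0;-0.002 0.007 0.347 -0.0008 -0.0008 0"
}}

```text
clock: 5.92
eef_pos: [532.7, -198.3, 137.7]
tool_rot: [179.9, 0.1, 91.6]
wrist_force: [0.8, -0.1, -0.8]
finger_gap: 10.2
```

```bash
python3 -c "
from h import *
inc([532.2,-198.4,120],91.5)
for n in ['wrist','scene','side']:
  m=camera_model(n)
  p,d=capture(n); cv2.imwrite('pics/%s5.png'%n,p[:,:,::-1])
crop('pics/scene5.png','pics/c5c.png',170,165,255,285,6)
crop('pics/side5.png','pics/s5c.png',300,80,390,170,8)
crop('pics/wrist5.png','pics/w5c.png',280,140,370,250,6)
"
```

```text
t 5.92 pos [ 532.7 -198.3  137.7] rot [1.799e+02 1.000e-01 9.160e+01] F [ 0.8 -0.1 -0.8] gap 10.2
inc [-0.0007 -0.0034  0.1179] [0.0003 0.0004 0.0006]
```

View pics/w5c.png

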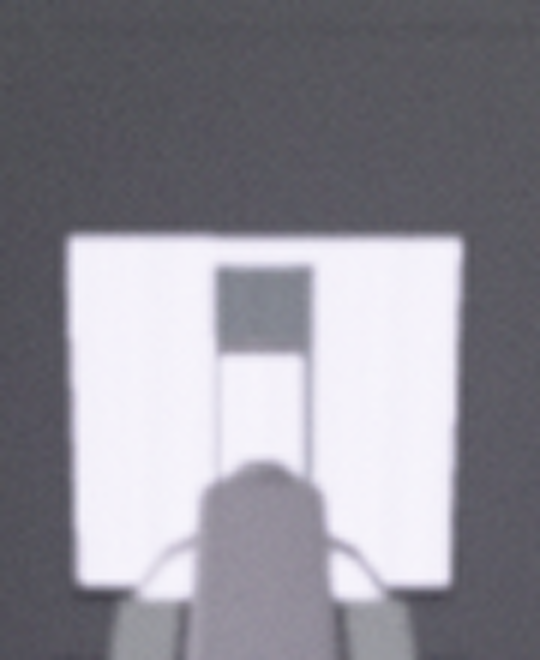

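View pics/c5c.png

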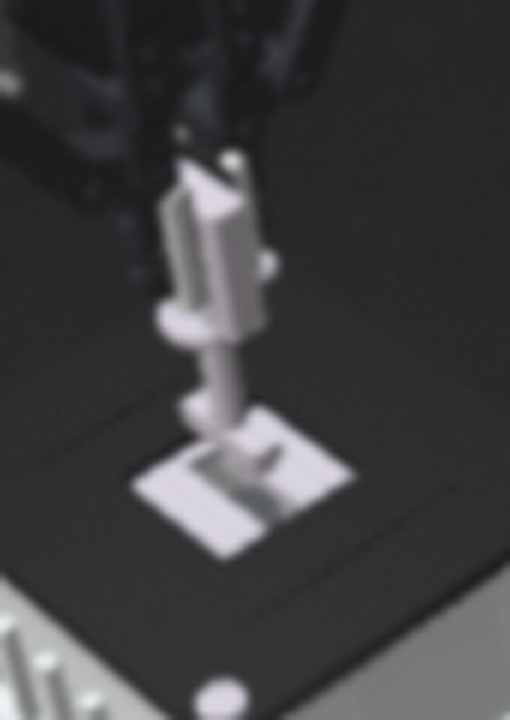

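View pics/s5c.png

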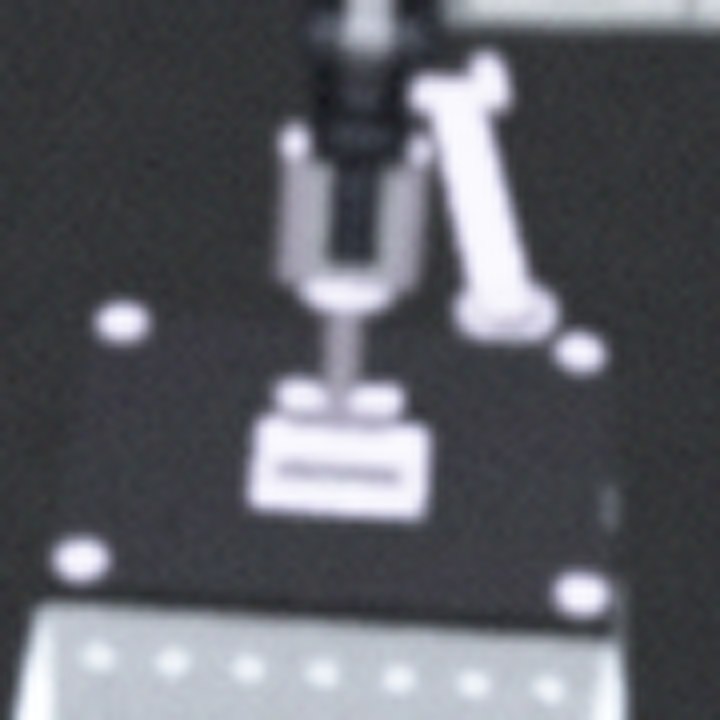

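Run:
```python
from h import *
np.set_printoptions(precision=1,suppress=True)
m=camera_model('wrist')
f=lambda a:np.array([280,140])+np.array(a)/6-.42
print("bar end",onplane(m,f([(220,352),(305,352)]),84.7))
print("slot",onplane(m,f([(215,266),(313,266),(215,480),(313,480)]),61))
P=onplane(m,f([(68,235),(463,238),(450,588),(77,588)]),65);print(P,P.mean(0))
S=camera_model('side')
g=lambda a:np.array([300,80])+np.array(a)/8-.44
print("bar side ends",onplane(S,g([(273,400),(405,404)]),80),"slot",onplane(S,g([(276,467),(403,476)]),61))
```

```text
bar end [[ 518.7 -202.8   84.7]
 [ 518.5 -193.8   84.7]]
slot [[ 516.1 -204.1   61. ]
 [ 515.8 -192.5   61. ]
 [ 543.3 -203.5   61. ]
 [ 542.9 -191.5   61. ]]
[[ 511.8 -220.9   65. ]
 [ 510.8 -175.6   65. ]
 [ 555.  -174.4   65. ]
 [ 556.4 -220.    65. ]] [ 533.5 -197.7   65. ]
bar side ends [[ 552.1 -203.9   80. ]
 [ 516.  -207.1   80. ]] slot [[ 550.1 -199.4   61. ]
 [ 514.7 -200.1   61. ]]
```

Request:
{"method": "carry_out", "body": {
  "increments": "0 -0.003 0.03 0 0 0;0 -0.003 0.06 0 0 0;0 -0.003 0.08 0 0 0;0 -0.003 0.1 0 0 0;0 -0.003 0.115 0 0 0;0 -0.003 0.13 0 0 0;0 -0.003 0.145 0 0 0;0 -0.003 0.145 0 0 0"
}}

```text
clock: 6.73
eef_pos: [532.7, -198.9, 116.4]
tool_rot: [179.9, 0.1, 91.6]
wrist_force: [0.1, 0.6, -0.6]
finger_gap: 10.0
```

```bash
python3 -c "
from h import *
inc([532.2,-198.2,110],91.5);print(get_state()['torque'])"
```

```text
t 6.73 pos [ 532.7 -198.9  116.4] rot [1.799e+02 1.000e-01 9.160e+01] F [ 0.1  0.6 -0.6] gap 10.0
inc [ 0.0048 -0.0036  0.0424] [0.0008 0.0006 0.0004]
[ 0.06629361 -0.00230299 -0.02911271]
```

Request:
{"method": "carry_out", "body": {
  "increments": "0.003 -0.003 0.01 0.0008 0.0006 0;0.003 -0.003 0.02 0.0008 0.0006 0;0.003 -0.003 0.03 0.0008 0.0006 0;0.003 -0.003 0.035 0.0008 0.0006 0;0.003 -0.003 0.035 0.0008 0.0006 0"
}}

```text
clock: 7.15
eef_pos: [532.2, -198.4, 110.9]
tool_rot: [-180.0, -0.0, 91.6]
wrist_force: [0.3, 0.9, -1.0]
finger_gap: 10.0
```

Request:
{"method": "carry_out", "body": {
  "increments": "0 0 0.005 0 0 0;0 0 0.01 0 0 0;0 0 0.015 0 0 0;0 0 0.02 0 0 0;0 0 0.02 0 0 0;0 0 0.02 0 0 0"
}}

```text
clock: 7.65
eef_pos: [532.4, -198.4, 108.9]
tool_rot: [180.0, 0.0, 91.6]
wrist_force: [-0.8, -0.1, 6.0]
finger_gap: 9.7
```

Request:
{"method": "carry_out", "body": {
  "increments": "0 0 0.007 0 0 0;0 0 0.014 0 0 0;0 0 0.021 0 0 0;0 0 0.027 0 0 0;0 0 0.027 0 0 0;0 0 0.027 0 0 0"
}}

```text
clock: 8.15
eef_pos: [532.5, -198.5, 106.1]
tool_rot: [180.0, 0.0, 91.6]
wrist_force: [-2.2, 0.3, 8.4]
finger_gap: 9.9
```

```bash
python3 -c "
from h import *
inc([532.2,-198.2,104],91.5);print(get_state()['torque'])"
```

```text
t 8.15 pos [ 532.5 -198.5  106.1] rot [180.    0.   91.6] F [-2.2  0.3  8.4] gap 9.9
inc [ 0.0019 -0.0016  0.0141] [0.0002 0.0003 0.0005]
[ 0.28162565  0.48135961 -0.00519445]
```

Request:
{"method": "carry_out", "body": {
  "increments": "0 0 0.007 0 0 0;0 0 0.014 0 0 0;0 0 0.02 0 0 0;0 0 0.024 0 0 0;0 0 0.024 0 0 0;0 0 0.024 0 0 0"
}}

```text
clock: 8.65
eef_pos: [532.5, -198.5, 104.1]
tool_rot: [179.9, 0.1, 91.6]
wrist_force: [-2.8, 1.9, 10.3]
finger_gap: 10.0
```

```bash
python3 -c "
from h import *
inc([532.2,-198.2,104],91.5);print(get_state()['torque'])
for n in ['wrist','scene']:
  p,d=capture(n); cv2.imwrite('pics/%s6.png'%n,p[:,:,::-1])
crop('pics/wrist6.png','pics/w6c.png',270,140,380,250,5)
crop('pics/scene6.png','pics/c6c.png',160,165,265,285,5)
inc([532.2,-198.2,104],91.5)
"
```

```text
t 8.65 pos [ 532.5 -198.5  104.1] rot [1.799e+02 1.000e-01 9.160e+01] F [-2.8  1.9 10.3] gap 10.0
inc [ 0.0018 -0.0017  0.0005] [0.0003 0.0004 0.0006]
[0.31530907 0.56551923 0.05549705]
t 8.75 pos [ 532.5 -198.5  104.1] rot [1.799e+02 1.000e-01 9.160e+01] F [-2.6  2.3 11.1] gap 10.2
inc [ 0.0019 -0.0017  0.0007] [0.0003 0.0004 0.0006]
```

View pics/w6c.png

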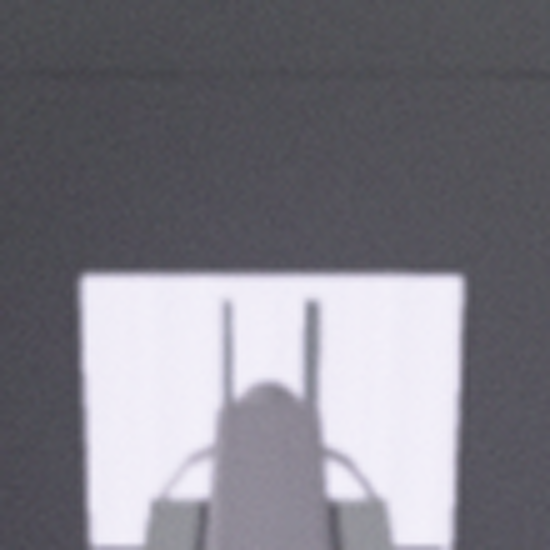

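View pics/c6c.png

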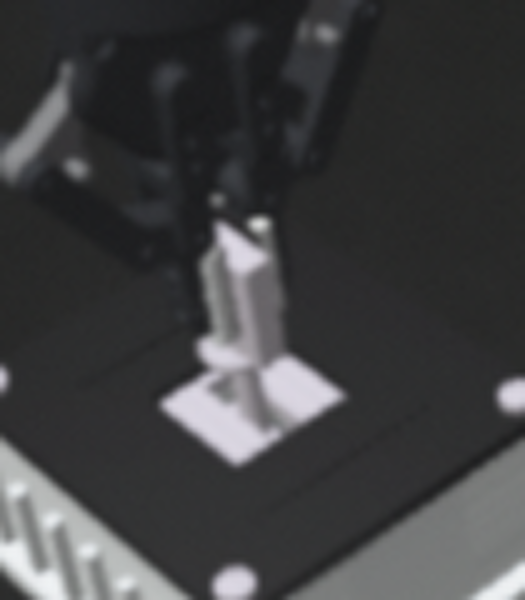

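Request:
{"method": "carry_out", "body": {
  "increments": "0.002 -0.002 0.004 0 0 0;0.004 -0.004 0.007 0 0 0;0.004 -0.004 0.01 0 0 0;0.004 -0.004 0.01 0 0 0;0.004 -0.004 0.01 0 0 0"
}}

```text
clock: 9.17
eef_pos: [532.3, -198.3, 104.4]
tool_rot: [179.9, 0.1, 91.6]
wrist_force: [-2.1, 0.1, 10.1]
finger_gap: 10.3
```

```bash
python3 -c "
from h import *
inc([532.2,-198.2,103],91.5);print(get_state()['torque'])
"
```

```text
t 9.17 pos [ 532.3 -198.3  104.4] rot [1.799e+02 1.000e-01 9.160e+01] F [-2.1  0.1 10.1] gap 10.3
inc [ 0.0008 -0.0009  0.0091] [0.0008 0.0008 0.0007]
[ 0.12056548  0.53568831 -0.00438698]
```

Request:
{"method": "carry_out", "body": {
  "increments": "0.002 -0.004 0.015 0 0 0;0.002 -0.005 0.02 0 0 0;0.002 -0.005 0.024 0 0 0;0.002 -0.005 0.024 0 0 0;0.002 -0.005 0.024 0 0 0;0.002 -0.005 0.024 0 0 0"
}}

```text
clock: 9.67
eef_pos: [532.2, -198.3, 102.7]
tool_rot: [179.8, 0.2, 91.6]
wrist_force: [-1.2, 2.1, 11.5]
finger_gap: 10.5
```

```bash
python3 -c "
from h import *
inc([532.2,-198.2,103],91.5);print(get_state()['torque'])
"
```

```text
t 9.67 pos [ 532.2 -198.3  102.7] rot [179.8   0.2  91.6] F [-1.2  2.1 11.5] gap 10.5
inc [ 0.0008  0.0002 -0.002 ] [0.0014 0.0012 0.0007]
[0.26981036 0.41039944 0.01311253]
```

Request:
{"method": "carry_out", "body": {
  "increments": "0.001 0 0.01 0.001 0.001 0.02;0.001 0 0.01 0.001 0.001 0.04;0.001 0 0.01 0.001 0.001 0.06;0.001 0 0.01 0.001 0.001 0.08;0.001 0 0.01 0.001 0.001 0.1;0.001 0 0.01 0.001 0.001 0.12;0.001 0 0.01 0.001 0.001 0.12"
}}

```text
clock: 10.25
eef_pos: [533.5, -199.1, 103.4]
tool_rot: [179.7, 0.0, 69.9]
wrist_force: [-1.0, -0.2, 10.6]
finger_gap: 9.8
```

```bash
python3 -c "
from h import *
inc([532.2,-198.2,103],1.5);print(get_state()['torque'])
"
```

```text
t 10.25 pos [ 533.5 -199.1  103.4] rot [179.7   0.   69.9] F [-1.  -0.2 10.6] gap 9.8
inc [ 0.0025 -0.0101  0.0024] [ 0.0017 -0.001   0.3801]
[0.12006448 0.25694265 0.03820418]
```

Request:
{"method": "carry_out", "body": {
  "increments": "0.002 -0.006 0.013 0.001 -0.001 0.03;0.002 -0.008 0.013 0.001 -0.001 0.06;0.002 -0.009 0.013 0.001 -0.001 0.09;0.002 -0.009 0.013 0.001 -0.001 0.12;0.002 -0.009 0.013 0.001 -0.001 0.15;0.002 -0.009 0.013 0.001 -0.001 0.18;0.002 -0.009 0.013 0.001 -0.001 0.2;0.002 -0.009 0.013 0.001 -0.001 0.2"
}}

```text
clock: 10.92
eef_pos: [534.7, -198.9, 103.7]
tool_rot: [179.5, -0.2, 33.8]
wrist_force: [0.6, 1.6, 9.9]
finger_gap: 10.1
```

```bash
python3 -c "
from h import *
inc([532.2,-198.2,103],1.5);print(get_state()['torque'])
"
```

```text
t 10.92 pos [ 534.7 -198.9  103.7] rot [179.5  -0.2  33.8] F [0.6 1.6 9.9] gap 10.1
inc [-0.0111 -0.0134  0.0045] [ 0.0022 -0.0016  0.1792]
[ 0.4736025  -0.20418571 -0.04644355]
```

Request:
{"method": "carry_out", "body": {
  "increments": "-0.003 -0.003 0.013 0.002 -0.001 0.03;-0.005 -0.006 0.013 0.002 -0.001 0.06;-0.005 -0.006 0.013 0.002 -0.001 0.09;-0.005 -0.006 0.013 0.002 -0.001 0.11;-0.005 -0.006 0.013 0.002 -0.001 0.13;-0.005 -0.006 0.013 0.002 -0.001 0.15;-0.005 -0.006 0.013 0.002 -0.001 0.15"
}}

```text
clock: 11.5
eef_pos: [535.2, -198.9, 103.9]
tool_rot: [179.9, -0.3, 6.6]
wrist_force: [0.3, 2.6, 11.1]
finger_gap: 10.2
```

```bash
python3 -c "
from h import *
inc([532.2,-198.2,103],1.5);print(get_state()['torque'])
for n in ['wrist','scene']:
  p,d=capture(n); cv2.imwrite('pics/%s7.png'%n,p[:,:,::-1])
crop('pics/scene7.png','pics/c7c.png',160,165,265,285,5)
"
```

```text
t 11.5 pos [ 535.2 -198.9  103.9] rot [179.9  -0.3   6.6] F [ 0.3  2.6 11.1] gap 10.2
inc [-0.0196 -0.0072  0.0056] [ 0.0007 -0.0019  0.0285]
[0.42605689 0.00598625 0.03788569]
```

View pics/wrist7.png

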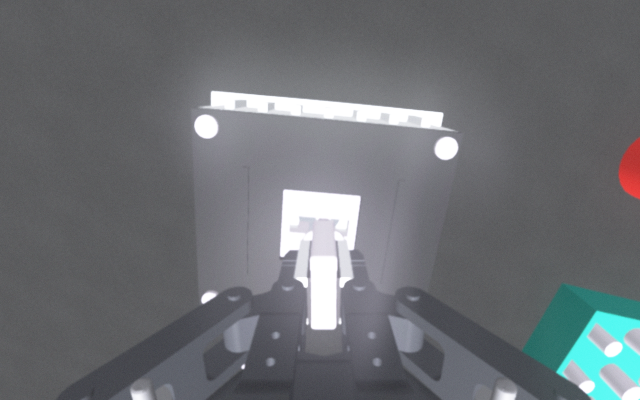

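View pics/c7c.png

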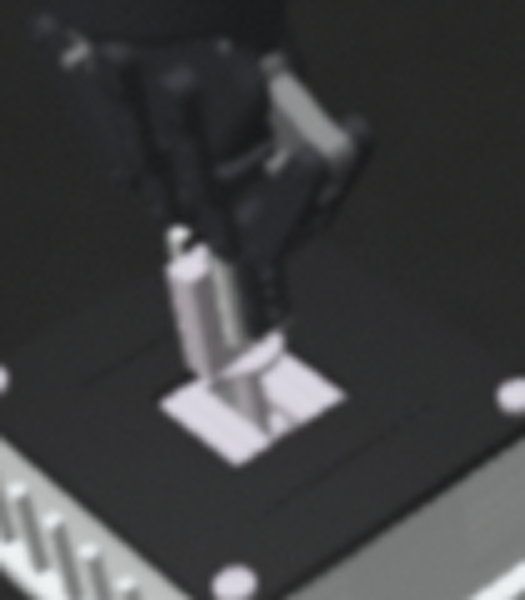

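Request:
{"method": "carry_out", "body": {
  "increments": "-0.006 -0.003 0.013 0 -0.002 0.01;-0.01 -0.005 0.013 0 -0.002 0.02;-0.013 -0.005 0.013 0 -0.002 0.0285;-0.013 -0.005 0.013 0 -0.002 0.0285;-0.013 -0.005 0.013 0 -0.002 0.0285"
}}

```text
clock: 12.02
eef_pos: [534.7, -198.8, 103.9]
tool_rot: [179.8, -0.2, 1.6]
wrist_force: [-0.5, 1.8, 9.8]
finger_gap: 10.2
```

```bash
python3 -c "
from h import *
inc([532.2,-198.2,103],1.5);print(get_state()['torque'])
"
```

```text
t 12.02 pos [ 534.7 -198.8  103.9] rot [179.8  -0.2   1.6] F [-0.5  1.8  9.8] gap 10.2
inc [-0.0164 -0.0043  0.006 ] [ 0.0012 -0.0011  0.0005]
[0.39956377 0.08691239 0.00595129]
```

Request:
{"method": "carry_out", "body": {
  "increments": "-0.003 0 0 0 0 0;-0.003 0 -0.007 0 0 0;-0.003 0 -0.014 0 0 0;-0.003 0 -0.018 0 0 0;-0.003 0 -0.018 0 0 0"
}}

```text
clock: 12.43
eef_pos: [534.6, -198.7, 107.9]
tool_rot: [179.8, -0.3, 1.6]
wrist_force: [-1.1, 1.6, 6.5]
finger_gap: 10.1
```

```bash
python3 -c "
from h import *
inc([533,-198.2,109],1.5);print(get_state()['torque'])
"
```

```text
t 12.43 pos [ 534.6 -198.7  107.9] rot [179.8  -0.3   1.6] F [-1.1  1.6  6.5] gap 10.1
inc [-0.0108 -0.0038 -0.0076] [ 0.0014 -0.0015  0.0005]
[ 0.33960758  0.19949965 -0.05275733]
```

Request:
{"method": "carry_out", "body": {
  "increments": "0 0 -0.004 0 0 0;0 0 -0.008 0 0 0;0 0 -0.01 0 0 0;0 0 -0.01 0 0 0;0 0 -0.01 0 0 0"
}}

```text
clock: 12.85
eef_pos: [534.6, -198.7, 109.2]
tool_rot: [179.8, -0.3, 1.6]
wrist_force: [-0.5, -0.9, -1.1]
finger_gap: 9.9
```

```bash
python3 -c "
from h import *
inc([533,-198.2,109],1.5);print(get_state()['torque'])
"
```

```text
t 12.85 pos [ 534.6 -198.7  109.2] rot [179.8  -0.3   1.6] F [-0.5 -0.9 -1.1] gap 9.9
inc [-0.0104 -0.0036  0.0012] [ 0.0013 -0.0015  0.0005]
[0.09209819 0.06617485 0.00050033]
```

The reading fell from +6.5 N to about −1 N (just the stud's weight) over 1.3 mm of lift. The notch now holds the stud against the spring, so I can let go.

Request:
{"method": "carry_out", "body": {
  "increments": "0 0 0 0 0 0;0 0 0 0 0 0;0 0 0 0 0 0;0 0 0 0 0 0;0 0 0 0 0 0;0 0 0 0 0 0;0 0 0 0 0 0;0 0 0 0 0 0",
  "hand": 1
}}

```text
clock: 13.52
eef_pos: [534.6, -198.7, 109.2]
tool_rot: [179.8, -0.3, 1.6]
wrist_force: [-0.0, 0.3, 0.2]
finger_gap: 85.2
```

Request:
{"method": "carry_out", "body": {
  "increments": "0 0 -0.05 0 0 0;0 0 -0.15 0 0 0;0 0 -0.3 0 0 0;0 0 -0.45 0 0 0;0 0 -0.6 0 0 0;0 0 -0.7 0 0 0;0 0 -0.7 0 0 0"
}}

```text
clock: 14.1
eef_pos: [536.2, -199.4, 218.3]
tool_rot: [179.5, -0.7, 1.6]
wrist_force: [-0.3, -0.3, -0.7]
finger_gap: 85.4
```

```bash
python3 -c "
from h import *
inc([533,-198.2,109],1.5)
for n in ['wrist','scene','side']:
  m=camera_model(n)
  p,d=capture(n); cv2.imwrite('pics/%s8.png'%n,p[:,:,::-1])
  if n=='wrist': np.save('w8.npy',m['pose'])
crop('pics/scene8.png','pics/c8c.png',150,170,270,290,5)
crop('pics/wrist8.png','pics/w8c.png',260,140,380,270,5)
crop('pics/side8.png','pics/s8c.png',295,90,385,180,6)
"
```

```text
t 14.1 pos [ 536.2 -199.4  218.3] rot [179.5  -0.7   1.6] F [-0.3 -0.3 -0.7] gap 85.4
inc [-0.0292 -0.015   0.7285] [ 0.0028 -0.0037  0.0005]
```

View pics/c8c.png

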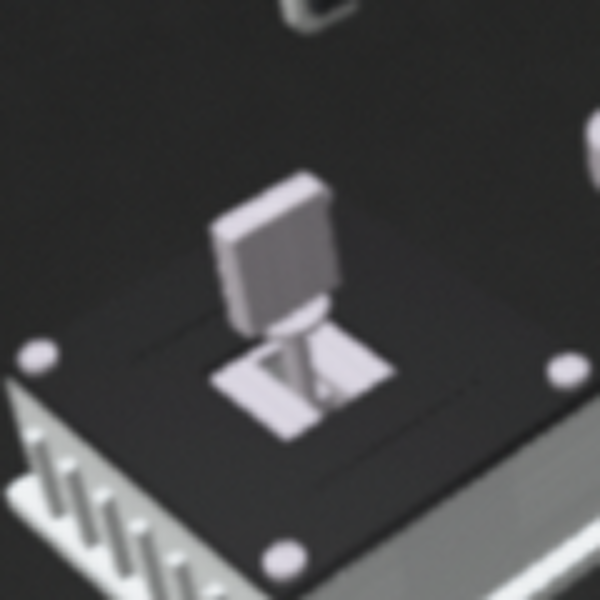

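View pics/w8c.png

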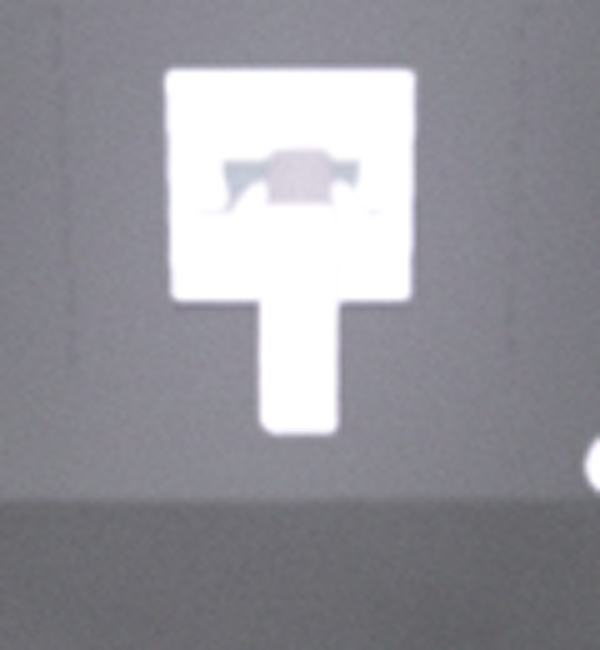

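View pics/scene8.png

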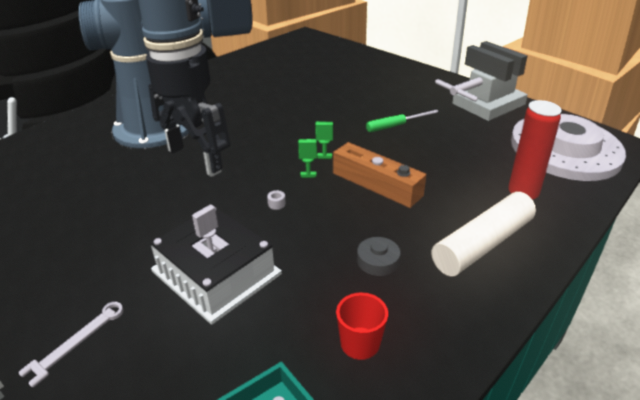

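Run:
```python
from h import *
np.set_printoptions(precision=1,suppress=True)
m=camera_model('wrist');m['pose']=np.load('w8.npy')
f=lambda a:np.array([260,140])+np.array(a)/5-.4
P=onplane(m,f([(263,204),(338,204),(338,435),(260,435)]),134);print(P,P.mean(0))
e=P[2]-P[1];print("edge yaw",np.degrees(np.arctan2(e[1],e[0])))
P=onplane(m,f([(165,70),(415,70),(411,300),(171,300)]),65);print("open",P.mean(0))
C=camera_model('scene');g=lambda a:np.array([150,170])+np.array(a)/5-.4
P=onplane(C,g([(211,229),(304,173),(330,190),(236,246)]),134);print("scene wing",P,P.mean(0));e=P[1]-P[0];print(np.degrees(np.arctan2(e[1],e[0])))
```

```text
[[ 529.7 -179.8  134. ]
 [ 540.6 -179.6  134. ]
 [ 541.8 -216.1  134. ]
 [ 529.9 -216.3  134. ]] [ 535.5 -197.9  134. ]
edge yaw -88.11024014818865
open [ 533.8 -196.1   65. ]
scene wing [[ 532.  -219.6  134. ]
 [ 529.8 -183.8  134. ]
 [ 542.6 -183.3  134. ]
 [ 544.2 -219.   134. ]] [ 537.2 -201.4  134. ]
93.38300553108768
```

View pics/s8c.png

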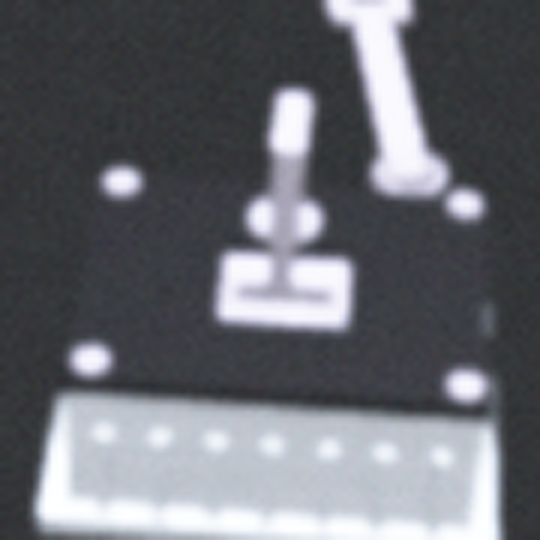

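```bash
python3 -c "
from workcell import *
print(close_job())"
```

```text
the job is handed in; nothing more can be done
None
```

The stud is in the latch, turned a quarter turn clockwise and locked, and the arm has let go. The job was handed in at about 14 s.

**What I did:** I lifted the stud out of the rack's end slot and lowered it through the latch slot. I pushed it about 7 mm against the spring, turned it 90° clockwise, let it rise about 5 mm into the notch, then opened the gripper and moved the arm up clear.

**What the last checks showed:**
- **Force:** the highest wrist reading while pressing was about 11.5 N, and I saw no jump while turning. On rising, the reading fell from +6.5 N to about −1 N over 1.3 mm, so the notch took over the spring load. The contact force between stud and latch can't be read directly.
- **Pose:** the grip point is about 55 mm above the face. The stud looks upright, and its wing is within about 2° of square to the slot.
- **Centring:** the stud sits about 2–5 mm from the middle of the opening, mostly along the slot. It drifted that way during the turn, and the limit is 10 mm.
- **Other hardware:** bolt, pin, bush, filter cup and both green look-alikes look unmoved in the final scene picture.

**What disagreed or wasn't seen:**
- The wrist and fixed cameras differed by 1–3.5 mm on position.
- I stopped at 90° by tool angle and never felt the solid stop, so the stud sits within the latch's play, not against it.

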